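# Stand the tipped spray cans up in the can tray

### The arm

A 6-joint arm with a two-finger parallel gripper is mounted at the origin on the work surface. World frame = base frame: x ahead of the robot, y to its left, z up, the work surface at z = 0. Lengths are in mm, angles in degrees, forces in N, time in s.
With the tool pointing down it reaches from about 350 to 850 mm from the base axis. Payload 8.1 kg.
Tool frame: the origin (TCP) lies midway between the tips of the shut fingers; the grasp point (between the pads) lies 19 mm behind it; z points along the fingers, y is the line along which they close (so a half turn about z gives the same grasp; the last joint's range is limited). The gripper opens to 85 mm and grips with 20 to 120 N. Pads are 22 mm wide; open, the fingers measure 114 mm over their backs; the gripper's body (76 mm by 85 mm) begins 54 mm behind the grasp point. The pads swing forward as they close: fully open they stand 13 mm farther back than shut.
Start: joints at [70.394, 7.471, 85.268, -0, 87.261, -4.893], TCP at [152.37, 580.335, 231.292] pointing down, gripper open.
Joint ranges: [-169.43, 169.43], [-51.17, 129.36], [1.28, 143.12], [-76.62, 256.62], [0, 156.53], [-152.29, 152.29]. Speed limits (degrees/s): [136.94, 136.94, 159.86, 180, 180, 180].

### API

Orientations are given as [roll, pitch, yaw] about the fixed x, y, z axes, in that order (R = Rz(yaw) Ry(pitch) Rx(roll)).
In Python, from bench import sensors, optics, r gives the robot as it stands.
- The arm moves only by the tool apply_moves, never from a script. Its argument "targets" is a list of rows, each a list of 7 numbers: the shift along the tool's x, y, z in mm, then the turn, a rotation vector about the tool's x, y, z in rad, then the closure, from 0 (fully open) to 1 (shut). In form: [[x, y, z, wx, wy, wz, claw], ...]. A call has 1 to 20 rows; each row shifts and turns the commanded pose from where the row before left it, along the tool's axes as they then stand; what a row does not reach is not made up. A row lasts 1/8 s, in which the tool goes at most 62.5 mm and 10.7 degrees, less where a joint would pass 70% of its speed; a pose out of reach is approached as far as the arm can. A call is refused whole if a number of a shift passes 62.5 or a number of a turn 0.188, either way. A call with a gripper value outside its range is refused whole. The fingers move at their own pace and stop on an object; "force" is the grip in N (left out, the last holds). Time passes only in rows, so rows that do not move let the fingers close. It gives the time, the measured TCP pose, the force, the opening and the grip force at its end, in the units of the state.
- sensors.sense(): the state, without advancing time (a new reading comes with each control period).
- optics.snapshot(name): name is "scene" or "top"; returns the picture (384x512x3 uint8, red, green, blue); there is no depth.
- optics.get_calibration(name): a dict with "camera_matrix" (3x3 intrinsics, pixels), "pose" (4x4, takes a point from camera to world coordinates). Camera axes: x right, y down, z forward; pixel columns grow to the right and rows downward; lengths in mm; the calibration is good to about 2 mm. A picture is of the moment at which its call begins. get_calibration takes no time and is no camera call.
- r.hand_in(): hands the job in; it is judged then, once.
The state is a dict: "time": time; "joint_pos": joint angles; "qd": joint speeds; "joint_efforts": joint torques, N m; "tool_pos": TCP position; "tcp_rot": TCP orientation; "ft_force": force on the tool from outside, world axes, zero at the start; "wrist_torque": the same for the moment, N m; "finger_gap": finger opening in mm; "grip_force": force on a finger pad.
Only numpy, scipy, OpenCV 4.12 (cv2) and the standard library are available. Lean on these libraries where they do the work, as an engineer would, in place of code of your own. Each camera call takes 0.05 s, during which the arm holds its last target. There are 200 camera calls.

### The job

Two of the spray cans in the green tray have tipped over and lie along it: stand each of them up again in the tray, cap upwards, in line with the ones still standing. Do not drop them, do not knock over or shift the two cans and the tin that stand, and leave the other things on the bench where they are.

Things in the scene. Friction and masses are not known exactly. Their poses are not given: they have to be found in the camera images.
- tray: Narrow green sheet-steel tray fixed to the bench, 80 x 636 mm outside, long along its own y; 74 x 630 mm inside. Its floor is 3 mm above the bench; its lip on all four sides is 3 mm thick, top edge 12 mm above the bench. Origin: centre of its underside, on the bench.
- tipped_a: Spray can 140 mm long, 0.11 to 0.21 kg: white body 50 mm in diameter, grey band, fixed black cap 46 mm in diameter over the last 44 mm. Origin: its middle, on the axis; z points from bottom to cap; centre of mass 19 mm from there towards the bottom. Lies along the tray, cap roughly to its +y, about 30 mm free at each end. Pinched by the cap with 4 N and lifted, it swings most of the way upright.
- tipped_b: The other tipped spray can, the same in shape, size, mass and axes as tipped_a, lying along the tray with its cap roughly to the tray's -y, some 30 mm of free tray at each end.
- standing_a: Spray can of the same shape, size and axes as tipped_a, but standing in the tray, its top 143 mm above the bench. Not to be shifted.
- standing_b: A spray can like standing_a, also upright in the tray. Not to be shifted.
- tin: Squat tin with a paper label and steel rims and lid, 60 mm in diameter, 90 mm tall, standing in the tray. Origin: on its axis at mid-height; z up. Not to be shifted.
- screwdriver: Screwdriver lying on the bench on the robot's side of the tray, about 200 mm long, its origin at its middle. Not to be moved.
- wrench: Flat wrench lying on the bench on the robot's side of the tray, about 180 mm long, its origin at its middle. Not to be moved.
- tape: Roll of paper tape lying flat on the bench beyond the tray, 100 mm in diameter, 25 mm high. Origin: centre of its underside. Not to be moved.
- jar: Glass jar with steel lid on the bench beyond the tray, 66 mm in diameter, 70 mm tall. Origin: centre of its underside. Not to be moved.
- partsbin: Open red plastic parts bin on the bench beyond the tray, 100 x 140 mm, 50 mm high. Origin: centre of its underside. Not to be moved.
Not all that is in view belongs to the job. What is shaped like the tipped_b but blue is not meant. What is shaped like the tipped_a but red is not meant.

How it is judged:
By the outcome, as a careful person would: the job done as asked, in the order asked, and still so for the second after the job is handed in, with the robot touching nothing.
It also fails if it takes over 58 s, if anything falls off the work surface, if the arm or the gripper's body presses on something with over 40 N, if the wrist force passes 120 N, or if a joint passes its speed limit or range.

## Working session

There is one attempt and no reset: what is moved stays moved. The work goes in short steps, Python scripts to look and compute and a tool call to move; the robot and the scene stay as the last step left them, time stands still between calls to the robot, and variables do not carry over. Pictures are saved under pics/ and viewed, at most 10 in all, crops included, and the job is handed in when it is done.

Besides the shell and the picture viewer there is one more tool, called after "Request:" as name([rows], argument=value, ...), one row to a line, values as JSON. apply_moves: Moves the arm, as the interface text tells. Its arguments: {"type":"object","properties":{"targets":{"type":"array"},"force":{"type":"number"}},"required":["targets"]}

```bash
mkdir -p pics; ls
python3 - <<'E'
from bench import sensors, optics, r
import cv2, numpy as np
print(sensors.sense())
for n in("scene","top"):
    im=optics.snapshot(n); c=optics.get_calibration(n); print(n,np.round(c["camera_matrix"],1).tolist(),np.round(c["pose"],3).tolist())
    cv2.imwrite(f"pics/{n}0.png",cv2.resize(im[:,:,::-1],(800,600),interpolation=cv2.INTER_CUBIC))
    np.save(f"{n}0.npy",im)
E
```

```text
pics
{'time': 0.0, 'joint_pos': array([ 7.03938511e+01,  7.51631640e+00,  8.53303776e+01,  6.05083442e-04,
        8.72606587e+01, -4.89234714e+00]), 'qd': array([-0.00275062,  0.0616865 , -0.05115067,  0.01470771,  0.06895966,
        0.00366333]), 'joint_efforts': array([-6.96423085e-04, -5.69436693e+01, -5.00522912e+01, -5.15249994e-04,
        1.58087374e-02, -2.94640472e-05]), 'tool_pos': array([152.17563083, 579.80929657, 230.22130257]), 'tcp_rot': array([-1.79893090e+02, -9.75757973e-03,  1.65286160e+02]), 'ft_force': array([0.68588322, 0.10594847, 0.28808869]), 'wrist_torque': array([ 0.03730654,  0.01116013, -0.0022404 ]), 'grip_force': 0.0, 'finger_gap': 85.47665692519809}
scene [[454.8, 0.0, 252.0], [0.0, 454.8, 187.5], [0.0, 0.0, 1.0]] [[-0.658, 0.421, -0.624, 1157.833], [0.753, 0.377, -0.539, 583.168], [0.009, -0.825, -0.565, 644.024], [0.0, 0.0, 0.0, 1.0]]
top [[467.5, 0.0, 254.9], [0.0, 467.5, 197.7], [0.0, 0.0, 1.0]] [[0.012, -0.991, 0.136, 382.867], [-1.0, -0.013, -0.007, 28.942], [0.009, -0.136, -0.991, 1228.113], [0.0, 0.0, 0.0, 1.0]]
```

View pics/scene0.png

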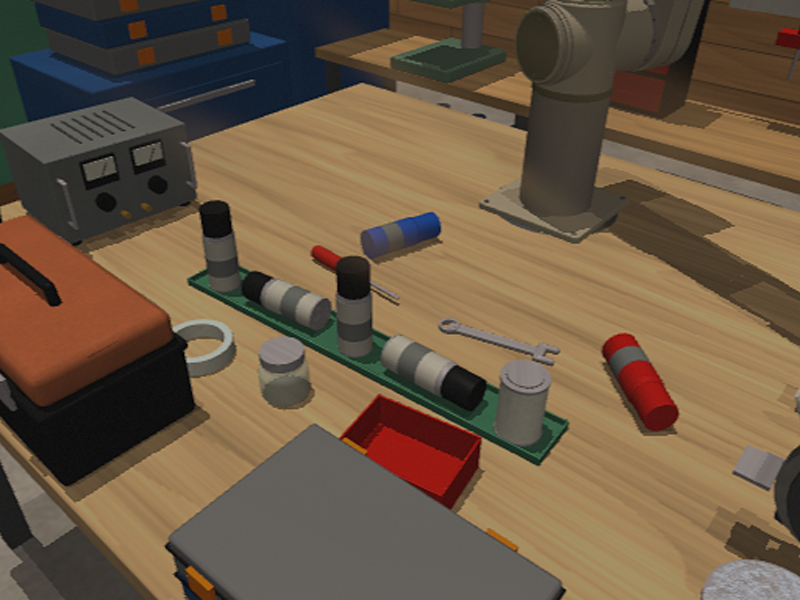

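View pics/top0.png

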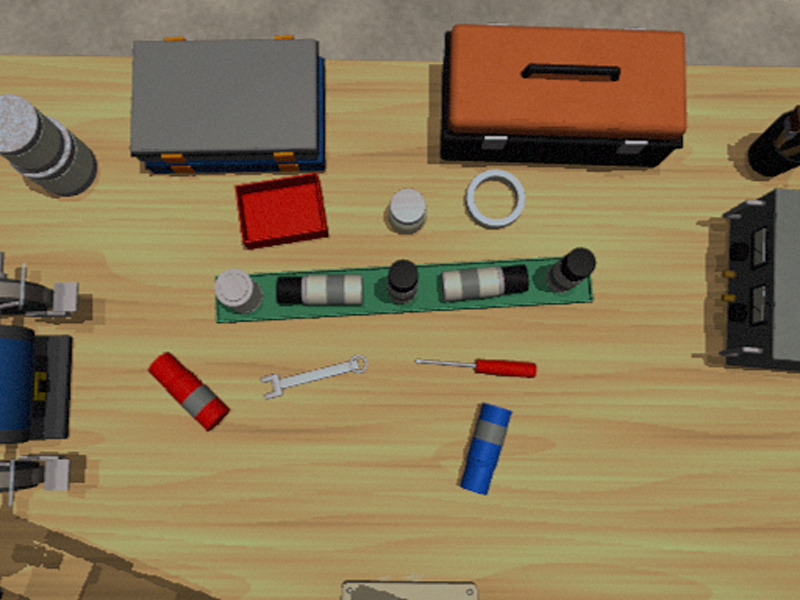

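Scene view: tipped cans at (286,300) and (433,372); standing ones at (220,245) and (353,305); tin at (523,400). In the top view (800×600) the candidates are:
- White/grey can at (319,290), cap to the left.
- White/grey can at (485,283), cap to the right.
- Red can at (188,391) and blue can at (485,448), both outside the tray. These are the decoys.

The two white cans lying in the tray fit the description.

```bash
cat > h.py <<'E'
import numpy as np, cv2
from bench import optics
def cast(n,uv,z):
    c=optics.get_calibration(n);K=np.array(c["camera_matrix"]);T=np.array(c["pose"])
    uv=np.atleast_2d(np.asarray(uv,float)); d=(T[:3,:3]@np.linalg.inv(K)@np.c_[uv,np.ones(len(uv))].T).T
    o=T[:3,3]; return o+d*((z-o[2])/d[:,2])[:,None]
def proj(n,P):
    c=optics.get_calibration(n);K=np.array(c["camera_matrix"]);T=np.linalg.inv(np.array(c["pose"]))
    p=(K@(T[:3,:3]@np.atleast_2d(P).T+T[:3,3:])).T; return p[:,:2]/p[:,2:]
E
python3 - <<'E'
from h import *
im=np.load("top0.npy"); hsv=cv2.cvtColor(im,cv2.COLOR_RGB2HSV)
g=cv2.inRange(hsv,(60,80,30),(90,255,255)); g[:150]=0;g[215:]=0;g[:,:130]=0;g[:,390:]=0
ys,xs=np.nonzero(g); hull=cv2.convexHull(np.c_[xs,ys].astype(np.int32)); R=cv2.minAreaRect(hull)
W=cast("top",cv2.boxPoints(R),12); print("tray",np.round(W,1).tolist(), np.linalg.norm(np.diff(W,axis=0),axis=1))
hm=np.zeros_like(g);cv2.fillConvexPoly(hm,hull,255)
m=cv2.bitwise_and(hm,cv2.bitwise_not(cv2.inRange(hsv,(55,70,20),(95,255,255))))
m=cv2.morphologyEx(m,cv2.MORPH_OPEN,np.ones((5,5)))
n,l,s,c=cv2.connectedComponentsWithStats(m)
for i in range(1,n):
    if s[i,4]<100: continue
    cn=cv2.findContours((l==i).astype(np.uint8),0,1)[0][0]; w=cast("top",cn.reshape(-1,2),28)[:,:2].astype(np.float32)
    r_=cv2.minAreaRect(w); print(s[i].tolist(),"rect world z28",np.round(r_[0],1),np.round(r_[1],1),round(r_[2],1))
    if s[i,2]>40:
        v=hsv[:,:,2]; k=(l==i)&(v<60); wk=cv2.minAreaRect(cast("top",np.argwhere(k)[:,::-1],28)[:,:2].astype(np.float32)); print("  cap",np.round(wk[0],1),np.round(wk[1],1))
crop=im[150:220,125:395]; cv2.imwrite("pics/crop.png",cv2.resize(np.vstack([crop,cv2.merge([m]*3)[150:220,125:395]])[:,:,::-1],None,fx=2.9,fy=2.9,interpolation=cv2.INTER_CUBIC))
E
```

```text
tray [[602.5, 330.8, 12.0], [646.8, -302.7, 12.0], [566.0, -305.2, 12.0], [522.7, 322.8, 12.0]] [635.06157996  80.83075505 629.49183399]
[350, 167, 24, 20, 359] rect world z28 [ 606.8 -257.4] [50.4 61. ] 0.8
[248, 169, 19, 25, 417] rect world z28 [591.2  15.4] [63.4 47. ] 0.8
[283, 170, 55, 23, 947] rect world z28 [ 595.2 -122.8] [ 50.8 143.7] 6.9
  cap [ 589.6 -123.4] [ 44.  145.7]
[138, 175, 30, 25, 603] rect world z28 [571.3 286.3] [63.6 75.1] 2.6
[178, 176, 54, 19, 971] rect world z28 [578.8 151.7] [ 47.4 137.9] 0.8
  cap [576.1 153. ] [ 42.1 135.3]
```

View pics/crop.png

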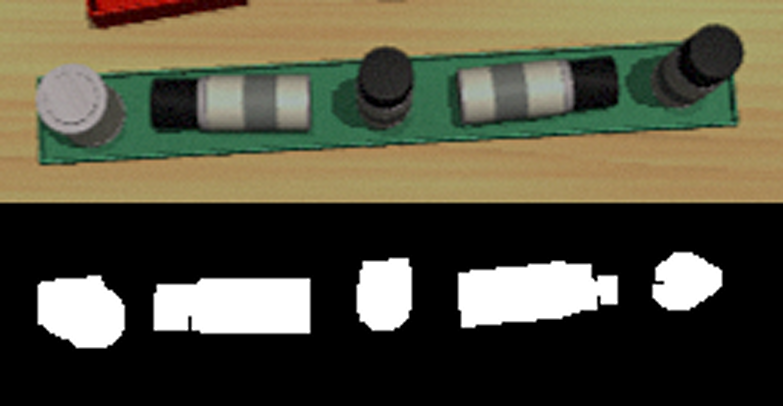

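Both tipped cans are confirmed in the crop: left body at (255,102) with its cap at (175,102), right body at (520,90) with its cap at (595,82). Their measured sizes of 138×47 and 144×51 mm match 140×50. I'll go above the left can's cap first.

Request:
apply_moves([
  [0,0,0,0,0,0.1625,0],
  [0,0,0,0,0,0.1625,0],
  [0,0,0,0,0,0.1625,0],
  [0,0,0,0,0,0.1625,0],
  [0,0,0,0,0,0.1625,0],
  [0,0,0,0,0,0.1625,0],
  [0,0,0,0,0,0.1625,0],
  [0,0,0,0,0,0.1625,0],
  [-32,36,0,0,0,0,0],
  [-32,36,0,0,0,0,0],
  [-32,36,0,0,0,0,0],
  [-32,36,0,0,0,0,0],
  [-32,36,0,0,0,0,0],
  [-32,36,0,0,0,0,0],
  [-32,36,0,0,0,0,0],
  [-32,36,0,0,0,0,0],
  [-32,36,0,0,0,0,0],
  [-32,36,0,0,0,0,0],
  [-32,36,0,0,0,0,0],
  [-32,36,0,0,0,0,0],
], force=80)

```text
time: 2.6
tool_pos: [590.5, 201.2, 230.7]
tcp_rot: [-180.0, 0.0, 90.8]
ft_force: [-0.4, 0.6, 0.3]
finger_gap: 85.6
grip_force: 0.0
```

Run:
```python
from h import *
from bench import sensors
s=sensors.sense(); print(s["time"],s["joint_pos"].round(3),s["tool_pos"].round(2),s["tcp_rot"].round(2))
im=optics.snapshot("scene"); t=optics.snapshot("top")
# neighbours: scale 800->512 ; cap/lid centres in top0
for nm,uv,z in [("mid top",(257.8,172.4),143),("right top",(125+713/2.9,150+52/2.9),143),("tin top",(125+72/2.9,150+96/2.9),93)]: print(nm,cast("top",uv,z).round(0))
cv2.imwrite("pics/top1.png",cv2.resize(t[130:300,100:400,::-1],(800,453),interpolation=cv2.INTER_CUBIC))
```

```text
2.6 [1.4105e+01 1.1197e+01 8.1193e+01 5.0000e-03 8.7657e+01 1.3303e+01] [590.49 201.2  230.74] [-1.7995e+02  1.0000e-02  9.0800e+01]
mid top [[592.  15. 143.]]
right top [[ 606. -253.  143.]]
tin top [[571. 279.  93.]]
```

Run:
```python
from h import *
print("bin near corners z50",cast("top",[(210,152),(158,158),(152,117)],50).round(0).tolist())
print("bin near corner base z0",cast("top",[(210,152),(158,158)],0).round(0).tolist())
print("wrench ends",cast("top",[(230,232),(172,247)],5).round(0).tolist(),"driver",cast("top",[(343,237),(266,231)],10).round(0).tolist())
from scipy.optimize import least_squares
from scipy.spatial.transform import Rotation as R
D=[([70.3939,7.5163,85.3304,.0006,87.2607,-4.8923],[152.176,579.809,230.22]),([14.105,11.197,81.193,.005,87.657,13.303],[590.49,201.2,230.74])]
```

```text
bin near corners z50 [[661.0, 138.0, 50.0], [644.0, 271.0, 50.0], [752.0, 291.0, 50.0]]
bin near corner base z0 [[673.0, 142.0, 0.0], [655.0, 281.0, 0.0]]
wrench ends [[459.0, 84.0, 5.0], [418.0, 234.0, 5.0]] driver [[449.0, -210.0, 10.0], [462.0, -10.0, 10.0]]
```

View pics/top1.png

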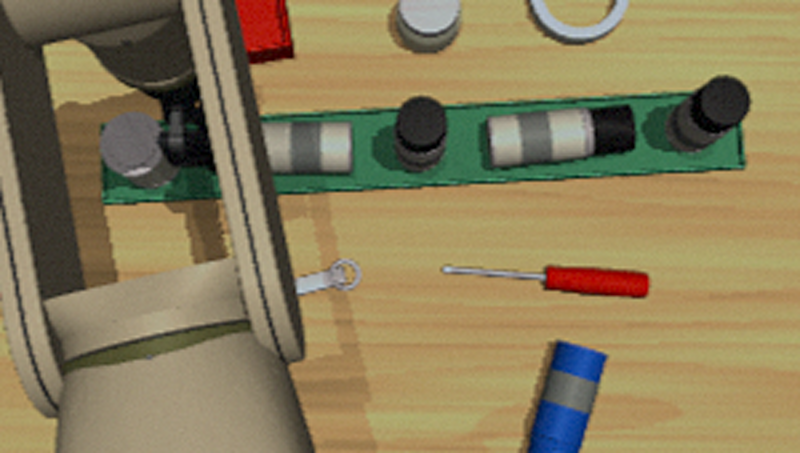

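The arm now covers the left can's cap (around (200,145)). The other cans are unmoved, and the bin edge is about 18 mm clear of the fingers. Next I descend and grip.

Request:
apply_moves([
  [-9.5,-12,0,0,0,0,0],
  [0,0,36,0,0,0,0],
  [0,0,36,0,0,0,0],
  [0,0,36,0,0,0,0],
  [0,0,36,0,0,0,0],
  [0,0,30,0,0,0,0],
  [0,0,24,0,0,0,0],
  [0,0,18,0,0,0,0],
  [0,0,0,0,0,0,0],
  [0,0,0,0,0,0,0],
], force=60)

```text
time: 3.95
tool_pos: [578.5, 193.0, 16.3]
tcp_rot: [179.9, -0.0, 90.8]
ft_force: [0.4, 0.2, 0.9]
finger_gap: 85.2
grip_force: 0.0
```

Request:
apply_moves([
  [0,0,0,0,0,0,0.3],
  [0,0,0,0,0,0,0.4],
  [0,0,0,0,0,0,0.5],
  [0,0,0,0,0,0,0.8],
  [0,0,0,0,0,0,1],
  [0,0,0,0,0,0,1],
])

```text
time: 4.7
tool_pos: [578.5, 193.0, 16.4]
tcp_rot: [179.9, -0.0, 90.8]
ft_force: [-1.2, 0.0, 5.1]
finger_gap: 44.4
grip_force: 60.2
```

Request:
apply_moves([
  [0,0,-6,0,0,0,1],
  [0,0,-12,0,0,0,1],
  [0,0,-24,0,0,0,1],
  [0,0,-36,0,0,0,1],
  [0,0,-36,0,0,0,1],
  [0,0,-36,0,0,0,1],
  [0,0,-36,0,0,0,1],
  [0,0,-36,0,0,0,1],
  [0,0,-36,0,0,0,1],
  [0,0,-20,0,0,0,1],
  [0,0,0,0,0,0,1],
])

```text
time: 6.08
tool_pos: [578.6, 192.9, 295.2]
tcp_rot: [179.8, -0.0, 90.8]
ft_force: [-0.0, 1.0, -2.5]
finger_gap: 44.2
grip_force: 61.3
```

Run:
```python
from h import *
from bench import sensors
s=sensors.sense(); print(s["time"],s["joint_pos"].round(3).tolist(),s["tool_pos"].round(2),s["tcp_rot"].round(2),s["finger_gap"],s["grip_force"],s["ft_force"],s["wrist_torque"])
im=optics.snapshot("scene"); cv2.imwrite("pics/s2.png",im[:,:,::-1])
```

```text
6.075 [13.627, 7.822, 78.272, 0.001, 93.715, 12.824] [578.59 192.95 295.21] [ 1.7981e+02 -4.0000e-02  9.0800e+01] 44.234959306819235 61.331870555877686 [-0.01846257  0.95412972 -2.49443781] [ 0.06960978  0.04123759 -0.0467505 ]
```

View pics/s2.png

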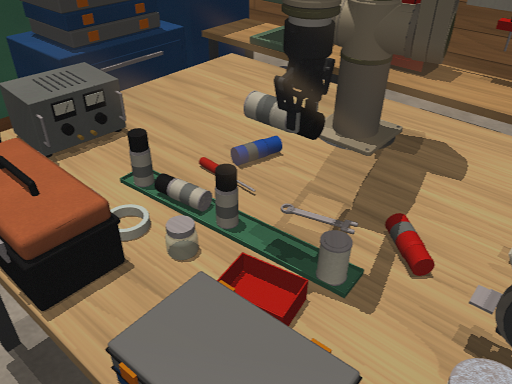

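The can hangs level in the gripper at about (285,115), and the tin and standing cans are untouched. Now I fit the arm geometry so I can plan the wrist configuration.

```bash
cat > kin.py <<'E'
import numpy as np
from scipy.optimize import least_squares
from scipy.spatial.transform import Rotation as R
D=[([70.3939,7.5163,85.3304,.0006,87.2607,-4.8923],[152.176,579.809,230.22]),([14.105,11.197,81.193,.005,87.657,13.303],[590.49,201.2,230.74]),([13.627,7.822,78.272,.001,93.715,12.824],[578.59,192.95,295.21])]
def fk(p,q):
    a1,L1,L2,h,Lw,d,off=p; q1,q2,q3,q4,q5,q6=q
    r=lambda s,a:R.from_euler(s,a,degrees=True)
    A=r('z',q1); B=A*r('y',q2); C=B*r('y',q3); W=C*r('z',q4)*r('y',q5)*r('z',q6)
    pos=np.array([0,0,h])+A.apply([a1,d,0])+B.apply([0,0,L1])+C.apply([off,0,L2])+W.apply([0,0,Lw])
    return pos,(W*r('z',-90 if False else 90))
E
python3 - <<'E'
from kin import *
f=lambda v:np.concatenate([fk([v[0],v[1],v[2],v[3],200,v[4],0],q)[0]-p for q,p in D])
for x0 in([0,400,400,350,50],[100,350,350,400,50]):
    s=least_squares(f,x0); print(s.x.round(1),np.abs(s.fun).max().round(2))
print([fk([0,400,400,350,200,50,0],q)[1].as_euler('xyz',degrees=True).round(1).tolist() for q,_ in D])
E
```

```text
[  4.8 323.3 555.2 137.   51.2] 4.26
[  4.8 323.3 555.2 137.   51.2] 4.26
[[-179.9, -0.0, 165.3], [-180.0, 0.0, 90.8], [179.8, -0.0, 90.8]]
```

Request:
apply_moves([
  [0,0,0,0,0.157,0,1],
  [0,0,0,0,0.157,0,1],
  [0,0,0,0,0.157,0,1],
  [0,0,0,0,0.157,0,1],
  [0,0,0,0,0.157,0,1],
  [0,0,0,0,0,0,1],
])

```text
time: 6.88
tool_pos: [576.4, 190.8, 288.1]
tcp_rot: [-179.2, -45.0, 90.0]
ft_force: [0.0, -0.8, -2.4]
finger_gap: 44.2
grip_force: 61.3
```

Run:
```python
from bench import sensors
from kin import *
s=sensors.sense(); q=s["joint_pos"].round(3).tolist();p=s["tool_pos"].round(2).tolist(); print(s["time"],q,p,s["tcp_rot"].round(2))
D.append((q,p)); open("kin.py","a").write(f"D.append(({q},{p}))\n")
w=lambda v:[v[0],v[1],v[2],v[3],v[4],v[5],v[6]]
f=lambda v:np.concatenate([fk(v,q)[0]-p for q,p in D]+[(np.array(v)-[0,400,400,350,200,50,0])*.003])
o=least_squares(f,[0,400,400,350,200,50,0]); print(o.x.round(1),o.fun[:12].round(1)); print(fk(o.x,q)[1].as_euler('xyz',degrees=True).round(1))
```

```text
6.875 [-11.622, 6.803, 91.281, 43.742, 93.15, -13.948] [576.37, 190.85, 288.06] [-179.24  -45.05   90.02]
[  0.  369.1 553.4 318.1 364.8  51.2  61.6] [-0. -0. -0.  0.  0.  0. -0.  0. -0.  0. -0.  0.]
[-179.2  -45.    90. ]
```

```bash
cat >> kin.py <<'E'
P=least_squares(lambda v:np.concatenate([fk(v,q)[0]-p for q,p in D]+[(np.array(v)-[0,400,400,350,200,50,0])*.003]),[0,400,400,350,200,50,0]).x
lo=np.array([-169.43,-51.17,1.28,-76.62,0,-152.29]);hi=np.array([169.43,129.36,143.12,256.62,156.53,152.29])
def rot(phi,xup,el=0): # tool z azimuth phi, elevation el (neg = downwards), tool x up (xup=1) or down
    e=np.radians(el);f=np.radians(phi); z=np.array([np.cos(e)*np.cos(f),np.cos(e)*np.sin(f),np.sin(e)])
    x=np.array([-np.sin(e)*np.cos(f),-np.sin(e)*np.sin(f),np.cos(e)])*xup; return R.from_matrix(np.c_[x,np.cross(z,x),z])
def ik(pos,Rt,q0):
    def f(q):
        p,r=fk(P,q); return np.r_[(p-pos)/1000,(Rt.inv()*r).as_rotvec()]
    s=least_squares(f,np.clip(q0,lo+.1,hi-.1),bounds=(lo,hi),x_scale=30); return s.x,np.abs(s.fun).max()
E
python3 - <<'E'
from kin import *; from h import cast
print("blue",cast("top",[(310,287),(318,260),(302,314)],25).round(0).tolist(),"red",cast("top",(120,250),25).round(0))
q0=[-11.6,6.8,91.3,43.7,93.2,-13.9]
for el in(0,-20):
  for phi in(90,75,65,60,55,50,45,40):
    ax=np.array([575+3,150.]) ; t=rot(phi,1,el); 
    pos=np.r_[ax,115]+t.apply([0,0,12]); q,e=ik(pos,t,[-20,20,110,100,70,-40]); w=pos-t.apply([0,0,P[4]])
    el3=fk(np.r_[P[:4],0,P[5],P[6]],q)[0]
    print(el,phi,q.round(0).tolist(),round(e,4),"wrist",w.round(0).tolist())
E
```

```text
blue [[321.0, -122.0, 25.0], [389.0, -143.0, 25.0], [254.0, -102.0, 25.0]] red [[408. 363.  25.]]
0 90 [-24.0, 49.0, 88.0, 72.0, 106.0, -50.0] 0.0 wrist [578.0, -203.0, 115.0]
0 75 [-27.0, 41.0, 103.0, 80.0, 97.0, -54.0] 0.0 wrist [487.0, -191.0, 115.0]
0 65 [-28.0, 36.0, 112.0, 87.0, 92.0, -58.0] 0.0 wrist [429.0, -170.0, 115.0]
0 60 [-28.0, 34.0, 116.0, 92.0, 89.0, -60.0] 0.0 wrist [402.0, -156.0, 115.0]
0 55 [-28.0, 31.0, 121.0, 97.0, 87.0, -62.0] 0.0 wrist [376.0, -139.0, 115.0]
0 50 [-27.0, 29.0, 125.0, 102.0, 84.0, -65.0] 0.0 wrist [351.0, -120.0, 115.0]
0 45 [-25.0, 27.0, 128.0, 108.0, 82.0, -67.0] 0.0 wrist [329.0, -99.0, 115.0]
0 40 [-23.0, 26.0, 132.0, 115.0, 80.0, -70.0] 0.0 wrist [308.0, -77.0, 115.0]
-20 90 [-22.0, 34.0, 94.0, 61.0, 94.0, -43.0] 0.0 wrist [578.0, -182.0, 236.0]
-20 75 [-25.0, 24.0, 108.0, 69.0, 83.0, -43.0] 0.0 wrist [492.0, -170.0, 236.0]
-20 65 [-25.0, 18.0, 117.0, 75.0, 76.0, -43.0] 0.0 wrist [438.0, -150.0, 236.0]
-20 60 [-25.0, 14.0, 122.0, 79.0, 72.0, -43.0] 0.0 wrist [412.0, -137.0, 236.0]
-20 55 [-25.0, 11.0, 126.0, 83.0, 69.0, -44.0] 0.0 wrist [388.0, -122.0, 236.0]
-20 50 [-24.0, 7.0, 130.0, 88.0, 64.0, -44.0] 0.0 wrist [365.0, -104.0, 236.0]
-20 45 [-22.0, 4.0, 134.0, 93.0, 60.0, -44.0] 0.0 wrist [344.0, -84.0, 236.0]
-20 40 [-20.0, 0.0, 138.0, 98.0, 55.0, -45.0] 0.0 wrist [324.0, -63.0, 236.0]
```

The numbers say a fully level tool would bring the wrist down onto the blue can. A grasp leaning 10° towards the cap keeps the wrist about 60 mm higher when the can is upright. I'll lay the can back, regrip with that lean, then stand it up.

Request:
apply_moves([
  [0,0,0,0,-0.13,0,1],
  [0,0,0,0,-0.13,0,1],
  [0,0,0,0,-0.13,0,1],
  [0,0,0,0,-0.13,0,1],
  [0,0,0,0,-0.13,0,1],
  [0,0,0,0,-0.136,0,1],
  [0,0,0,0,0,0,1],
  [0,0,0,0,0,0,1],
])

```text
time: 7.88
tool_pos: [577.6, 193.4, 293.0]
tcp_rot: [180.0, -0.0, 90.9]
ft_force: [-0.6, 0.2, -2.6]
finger_gap: 44.3
grip_force: 61.4
```

Run:
```python
from bench import sensors
s=sensors.sense(); print(s["time"],s["joint_pos"].round(3).tolist(),s["tool_pos"].round(2),s["tcp_rot"].round(2))
```

```text
7.875 [13.691, 7.904, 78.405, 0.001, 93.685, 12.827] [577.64 193.42 293.04] [180.    -0.    90.86]
```

Request:
apply_moves([
  [0,0,20,0,0,0,1],
  [0,0,40,0,0,0,1],
  [0,0,40,0,0,0,1],
  [0,0,40,0,0,0,1],
  [0,0,40,0,0,0,1],
  [0,0,40,0,0,0,1],
  [0,0,30,0,0,0,1],
  [0,0,16,0,0,0,1],
  [0,0,6,0,0,0,1],
  [0,0,3,0,0,0,1],
  [0,0,0,0,0,0,1],
])

```text
time: 9.25
tool_pos: [578.7, 192.7, 19.4]
tcp_rot: [179.9, 0.0, 90.8]
ft_force: [0.0, -1.1, -1.7]
finger_gap: 44.2
grip_force: 61.4
```

Request:
apply_moves([
  [0,0,2,0,0,0,1],
  [0,0,1,0,0,0,1],
  [0,0,0,0,0,0,0.4],
  [0,0,0,0,0,0,0],
  [0,0,0,0,0,0,0],
  [0,0,0,0,-0.087,0,0],
  [0,0,0,0,-0.087,0,0],
  [0,0,0,0,0,0,0],
  [0,0,0,0,0,0,0],
])

```text
time: 10.38
tool_pos: [577.7, 192.5, 15.1]
tcp_rot: [-180.0, 9.9, 90.8]
ft_force: [-0.4, -0.2, 0.7]
finger_gap: 85.7
grip_force: 0.0
```

Request:
apply_moves([
  [0,0,0,0,0,0,0.3],
  [0,0,0,0,0,0,0.4],
  [0,0,0,0,0,0,0.5],
  [0,0,0,0,0,0,0.8],
  [0,0,0,0,0,0,1],
  [0,0,0,0,0,0,1],
  [-1,0,-6,0,0,0,1],
  [-3,0,-17,0,0,0,1],
  [-6.2,0,-35.5,0,0,0,1],
  [-6.2,0,-35.5,0,0,0,1],
  [-6.2,0,-35.5,0,0,0,1],
  [-6.2,0,-35.5,0,0,0,1],
  [-6.2,0,-35.5,0,0,0,1],
  [-6.2,0,-35.5,0,0,0,1],
  [-5,0,-28,0,0,0,1],
  [0,0,0,0,0,0,1],
])

```text
time: 12.38
tool_pos: [579.1, 193.6, 287.4]
tcp_rot: [179.6, 9.9, 90.8]
ft_force: [-0.1, 0.8, -1.8]
finger_gap: 44.2
grip_force: 61.4
```

Run:
```python
from kin import *; from bench import sensors
s=sensors.sense(); print(s["joint_pos"].round(1).tolist())
p=np.array([577.,191.,285.]); q=s["joint_pos"]; R0=R.from_euler('xyz',[180,10,90.8],degrees=True)
for k in range(1,11):
    t=R0*R.from_rotvec([0,np.radians(8*k),0]); q2,e=ik(p,t,q); print(k,(q2-q).round(1).tolist(),round(e,3)); q=q2
print(q.round(0).tolist(), t.as_euler('xyz',degrees=True))
for k in range(1,7):
    t2=R.from_rotvec([0,0,np.radians(-40.8*k/6)])*t; q2,e=ik(p,t2,q); print(k,(q2-q).round(1).tolist(),round(e,3)); q=q2
print(q.round(0).tolist(),t2.apply([[0,0,1],[1,0,0],[0,1,0]]).round(3))
q,e=ik([585,165,115],t2,q);print(q.round(0),e)
```

```text
[19.3, 11.3, 75.7, -9.5, 95.7, 17.8]
1 [-4.7, -2.9, 3.0, 7.6, -2.3, -4.1] 0.0
2 [-4.7, -2.2, 2.6, 7.9, -1.8, -4.4] 0.0
3 [-4.8, -1.5, 2.5, 8.0, -1.1, -4.8] 0.0
4 [-4.8, -0.7, 2.3, 8.0, -0.4, -5.0] 0.0
5 [-4.5, 0.2, 2.1, 7.9, 0.3, -5.1] 0.0
6 [-4.2, 1.0, 1.9, 7.6, 1.0, -5.0] 0.0
7 [-3.7, 1.8, 1.6, 7.2, 1.6, -4.7] 0.0
8 [-3.1, 2.6, 1.3, 6.7, 2.0, -4.5] 0.0
9 [-2.5, 3.3, 1.0, 6.3, 2.4, -4.1] 0.0
10 [-1.9, 3.9, 0.6, 5.9, 2.8, -3.8] 0.0
[-20.0, 17.0, 95.0, 64.0, 100.0, -28.0] [180.  -70.   90.8]
1 [-1.2, -5.6, 6.6, 2.3, -5.1, 1.3] 0.0
2 [-0.9, -5.9, 6.5, 2.4, -5.3, 1.5] 0.0
3 [-0.5, -6.2, 6.4, 2.4, -5.5, 1.9] 0.0
4 [0.1, -6.6, 6.2, 2.4, -5.9, 2.3] 0.0
5 [0.8, -7.0, 6.0, 2.2, -6.5, 3.0] 0.0
6 [1.7, -7.4, 5.7, 1.7, -7.3, 3.8] 0.0
[-19.0, -22.0, 132.0, 77.0, 65.0, -14.0] [[ 0.604  0.72  -0.342]
 [ 0.22   0.262  0.94 ]
 [ 0.766 -0.643  0.   ]]
[-23.   6. 131.  88.  64. -43.] 4.4131365228849965e-15
```

Request:
apply_moves([
  [0,0,0,0,0.131,0,1],
  [0,0,0,0,0.131,0,1],
  [0,0,0,0,0.131,0,1],
  [0,0,0,0,0.131,0,1],
  [0,0,0,0,0.131,0,1],
  [0,0,0,0,0.131,0,1],
  [0,0,0,0,0.131,0,1],
  [0,0,0,0,0.131,0,1],
  [0,0,0,0,0.131,0,1],
  [0,0,0,0,0.131,0,1],
  [0,0,0,0,0.131,0,1],
  [0,0,0,0,0.131,0,1],
  [0,0,0,-0.117,0,0.0205,1],
  [0,0,0,-0.117,0,0.0205,1],
  [0,0,0,-0.117,0,0.0205,1],
  [0,0,0,-0.117,0,0.0205,1],
  [0,0,0,-0.117,0,0.0205,1],
  [0,0,0,-0.117,0,0.0205,1],
  [0,0,0,0,0,0,1],
])

```text
time: 14.75
tool_pos: [575.3, 194.5, 281.0]
tcp_rot: [-179.4, -79.9, 49.4]
ft_force: [-0.1, 0.7, -1.7]
finger_gap: 44.3
grip_force: 61.7
```

Run:
```python
from kin import *; from bench import sensors; from h import *
s=sensors.sense(); print(s["time"],s["joint_pos"].round(1).tolist(),s["tool_pos"].round(1),s["tcp_rot"].round(2))
t=R.from_euler('xyz',s["tcp_rot"],degrees=True); print("tool axes x,y,z in world\n",t.as_matrix().T.round(4)); print(s["finger_gap"],s["ft_force"])
a=optics.snapshot("scene"); b=optics.snapshot("top")
np.save("scene3.npy",a);np.save("top3.npy",b)
cv2.imwrite("pics/s3.png",np.hstack([cv2.resize(a,(400,300)),cv2.resize(b,(400,300))])[:,:,::-1])
```

```text
14.75 [-21.5, -15.5, 135.4, 90.2, 69.1, -28.1] [575.3 194.5 281. ] [-179.35  -79.93   49.4 ]
tool axes x,y,z in world
 [[ 0.1138  0.1327  0.9846]
 [ 0.7665 -0.6423 -0.002 ]
 [ 0.6321  0.7549 -0.1748]]
44.289832077367755 [-0.08800387  0.7137039  -1.67556354]
```

View pics/s3.png

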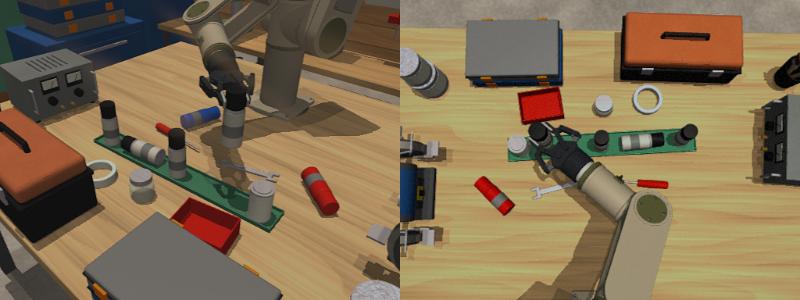

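The can is upright in the gripper, at (233,120) in the scene half and (540,132) in the top half. Next I check its pose in the tool against the image and work out the shift to the slot.

Run:
```python
from kin import *; from h import *
g=R.from_euler('xyz',[180,9.9,90.8],degrees=True); gp=np.array([578.0,192.5,15.1])
loc=g.inv().apply(np.array([[578.8,151.7-70,28],[578.8,151.7+70,28]])-gp); loc[:,1]=0; print("in tool: bottom, top",loc.round(1).tolist())
n=R.from_euler('xyz',[-179.35,-79.93,49.4],degrees=True); p=np.array([575.3,194.5,281.0])
W=n.apply(loc)+p; print("world bottom/top",W.round(1).tolist())
print("pred px scene",proj("scene",W).round(1).tolist()," vertical from bottom:",proj("scene",[W[0]+[0,0,140]]).round(1).tolist())
im=np.load("scene3.npy"); x0,y0=proj("scene",W).mean(0).astype(int)
crop=im[y0-55:y0+55,x0-50:x0+50]; cr=cv2.resize(crop[:,:,::-1],(600,660)[0:2] and (540,594),interpolation=cv2.INTER_CUBIC)
for w in proj("scene",W): cv2.circle(cr,tuple(int(v) for v in (w-[x0-50,y0-55])*5.4),4,(0,0,255),-1)
cv2.imwrite("pics/c3.png",cr)
tgt=np.array([577,150.,3]); d=tgt-W[0]; print("shift world",d.round(1),"in tool",n.inv().apply(d).round(1), "unit down in tool",n.inv().apply([0,0,-1]).round(4))
```

```text
in tool: bottom, top [[-111.4, 0.0, 6.3], [26.5, 0.0, -17.7]]
world bottom/top [[566.6, 184.5, 170.2], [567.1, 184.6, 310.2]]
pred px scene [[297.3, 183.1], [302.5, 114.8]]  vertical from bottom: [[302.6, 114.7]]
shift world [  10.4  -34.5 -167.2] in tool [-168.1   30.4    9.7] unit down in tool [-0.9846  0.002   0.1748]
```

View pics/c3.png

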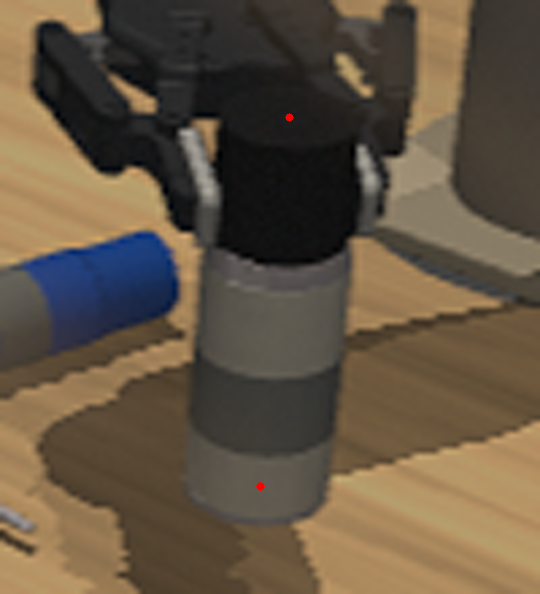

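The crop shows the can upright between the pads, with the predicted bottom (260,487) and top (289,117) sitting on the can's ends. Now I shift over the slot and lower it.

Request:
apply_moves([
  [-1.2,10,-6.5,0,0,0,1],
  [-1.2,10,-6.5,0,0,0,1],
  [-1.1,10.1,-6.5,0,0,0,1],
  [0,0,0,0,0,0,1],
  [-19.7,0,3.5,0,0,0,1],
  [-29.5,0,5.2,0,0,0,1],
  [-29.5,0,5.2,0,0,0,1],
  [-29.5,0,5.2,0,0,0,1],
  [-24.6,0,4.4,0,0,0,1],
  [-14.8,0,2.6,0,0,0,1],
  [0,0,0,0,0,0,1],
  [0,0,0,0,0,0,1],
])

```text
time: 16.35
tool_pos: [588.6, 158.4, 134.0]
tcp_rot: [179.8, -80.1, 50.2]
ft_force: [0.7, -0.2, -1.7]
finger_gap: 44.1
grip_force: 61.8
```

```bash
cat > kp.py <<'E'
from kin import *; from h import *; from bench import sensors
s=sensors.sense(); n=R.from_euler('xyz',s["tcp_rot"],degrees=True)
print(s["time"],s["joint_pos"].round(1).tolist(),s["tcp_rot"].round(2),s["ft_force"].round(1))
E
python3 - <<'E'
from kp import *
loc=[[-111.4,0,6.3],[26.5,0,-17.7]]; W=n.apply(loc)+s["tool_pos"]; print(W.round(1).tolist())
d=np.array([577,150,3.])-W[0]; print(d.round(1),n.inv().apply(d).round(1))
E
```

```text
16.35 [-25.9, 14.0, 129.1, 95.3, 73.6, -52.6] [179.81 -80.07  50.15] [ 0.7 -0.2 -1.7]
[[580.3, 148.4, 23.1], [580.3, 148.6, 163.1]]
[ -3.3   1.6 -20.1] [-20.   -3.5   2.6]
```

Request:
apply_moves([
  [-8.4,-1.7,0.6,0,0,0,1],
  [-6,-1.7,0.6,0,0,0,1],
  [-2,0,0.3,0,0,0,1],
  [-1,0,0.2,0,0,0,1],
  [0,0,0,0,0,0,1],
])

```text
time: 16.98
tool_pos: [584.9, 159.7, 116.0]
tcp_rot: [179.9, -80.1, 50.0]
ft_force: [0.5, 0.5, -1.6]
finger_gap: 44.4
grip_force: 61.8
```

Request:
apply_moves([
  [-1,0,0.2,0,0,0,1],
  [0,0,0,0,0,0,1],
])

```text
time: 17.23
tool_pos: [584.9, 159.7, 114.9]
tcp_rot: [179.9, -80.0, 50.1]
ft_force: [-0.9, 0.5, -1.1]
finger_gap: 44.1
grip_force: 61.8
```

Request:
apply_moves([
  [-1,0,0.2,0,0,0,1],
  [0,0,0,0,0,0,1],
])

```text
time: 17.48
tool_pos: [584.8, 159.8, 113.8]
tcp_rot: [180.0, -80.0, 50.0]
ft_force: [0.1, -0.3, -1.7]
finger_gap: 44.1
grip_force: 61.8
```

Request:
apply_moves([
  [-0.7,0,0.1,0,0,0,1],
  [0,0,0,0,0,0,1],
])

```text
time: 17.73
tool_pos: [584.8, 159.7, 113.1]
tcp_rot: [180.0, -80.0, 50.0]
ft_force: [0.6, 0.3, -1.4]
finger_gap: 44.4
grip_force: 61.8
```

Request:
apply_moves([
  [-1,0,0.2,0,0,0,1],
  [0,0,0,0,0,0,1],
])

```text
time: 17.98
tool_pos: [584.8, 159.8, 112.0]
tcp_rot: [180.0, -80.0, 50.0]
ft_force: [-0.7, -0.3, -1.5]
finger_gap: 44.1
grip_force: 61.8
```

Request:
apply_moves([
  [-1,0,0.2,0,0,0,1],
  [0,0,0,0,0,0,1],
])

```text
time: 18.23
tool_pos: [584.8, 159.8, 111.0]
tcp_rot: [180.0, -80.0, 50.0]
ft_force: [0.6, -0.6, -1.7]
finger_gap: 43.9
grip_force: 61.8
```

Request:
apply_moves([
  [-1,0,0.2,0,0,0,1],
  [0,0,0,0,0,0,1],
])

```text
time: 18.48
tool_pos: [585.1, 159.8, 110.7]
tcp_rot: [179.8, -80.1, 50.2]
ft_force: [-0.7, 0.0, 3.1]
finger_gap: 44.2
grip_force: 61.8
```

Request:
apply_moves([
  [-1,0,0.2,0,0,0,1],
  [0,0,0,0,0,0,1],
])

```text
time: 18.73
tool_pos: [585.4, 159.9, 110.6]
tcp_rot: [179.6, -80.2, 50.4]
ft_force: [-2.6, 0.1, 8.6]
finger_gap: 44.4
grip_force: 61.9
```

Request:
apply_moves([
  [1,0,-0.2,0,0,0,1],
  [0,0,0,0,0,0,0.45],
  [0,0,0,0,0,0,0.4],
  [0,0,0,0,0,0,0.3],
  [0,0,0,0,0,0,0],
  [0,0,0,0,0,0,0],
  [0,0,0,0,0,0,0],
], force=20)

```text
time: 19.6
tool_pos: [584.9, 159.8, 110.1]
tcp_rot: [179.9, -80.0, 50.0]
ft_force: [0.9, 0.4, -0.4]
finger_gap: 85.5
grip_force: 0.0
```

Request:
apply_moves([
  [0,0,-8,0,0,0,0],
  [0,0,-16,0,0,0,0],
  [0,0,-24,0,0,0,0],
  [0,0,-24,0,0,0,0],
  [0,0,-24,0,0,0,0],
  [0,0,0,0,0,0,0],
])

```text
time: 20.35
tool_pos: [524.1, 85.8, 127.0]
tcp_rot: [179.7, -80.0, 50.1]
ft_force: [-0.0, 0.2, 0.1]
finger_gap: 85.2
grip_force: 0.0
```

Run:
```python
from kp import *
print(s["tool_pos"])
a=optics.snapshot("scene"); np.save("scene4.npy",a)
cv2.imwrite("pics/s4.png",cv2.resize(a[90:320,100:400,::-1],(780,598),interpolation=cv2.INTER_CUBIC))
print("pred px of can at(577,150)",(proj("scene",[[577,150,3],[577,150,143]])-[100,90])*2.6)
```

```text
20.35 [-41.3, 12.1, 132.9, 83.3, 82.5, -54.8] [179.69 -80.04  50.13] [-0.   0.2  0.1]
[524.07536748  85.7931125  127.02254883]
pred px of can at(577,150) [[457.59465997 402.98124646]
 [464.8483189  261.11276116]]
```

View pics/s4.png

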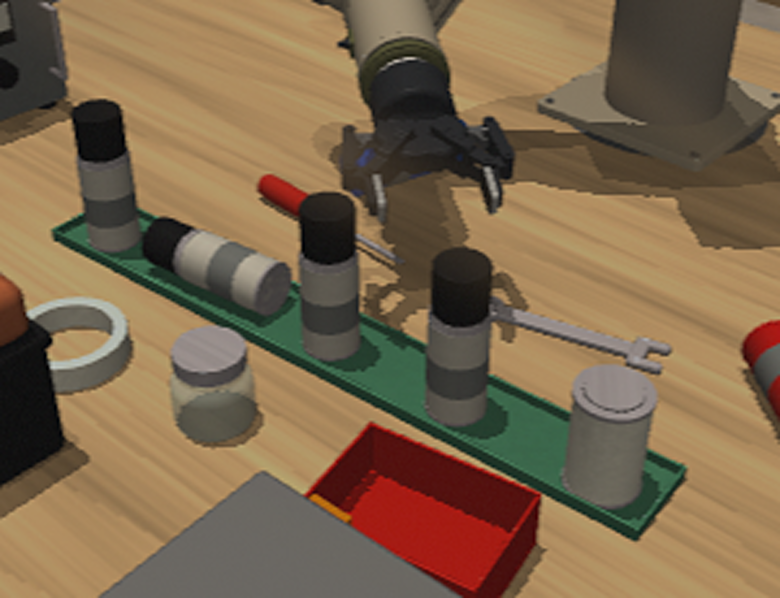

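The left can stands in line at (460,340). The mid can (329,275), tin (610,437) and right can (104,175) are undisturbed. Next I plan the second can, whose cap points to -y: a yaw in the air, then the tilt.

```bash
cat > plan.py <<'E'
from kin import *
def run(q,p,t,label,n,dp=[0,0,0],w=[0,0,0]): # w: rotvec tool frame per row
    mx=np.zeros(6)
    for k in range(n):
        p=p+np.array(dp)/n; t=t*R.from_rotvec(np.array(w)); q2,e=ik(p,t,q); mx=np.maximum(mx,abs(q2-q)); q=q2
        if e>.002: print(label,"row",k,"ERR",round(e,3))
    print(label,q.round(0).tolist(),"maxstep",mx.round(1).tolist(),p.round(0).tolist(),t.as_euler('xyz',degrees=True).round(1).tolist()); return q,p,t
E
python3 - <<'E'
from kp import *; from plan import *
q,p,t=s["joint_pos"],s["tool_pos"],n
q,p,t=run(q,p,t,"up",6,[0,0,180])
q,p,t=run(q,p,t,"untilt",12,[20,-60,0],[0,-.1168,0])
q,p,t=run(q,p,t,"yaw",6,[55,-186,0],[0,0,-.137])
G=R.from_euler('xyz',[180,-5,96.9],degrees=True)
q,p,t=run(q,np.array([599.5,-158.5,300]),G,"over",1)
run(q,np.array([599.5,-158.5,16]),G,"down",1)
for ps in (150,160,170,180):
  print("---",ps)
  a=run(q,np.array([560,-150,320.]),G,"lift",1)
  m=14; t2=a[2]; # yaw about world z by -ps
  b=a
  wz=G.inv().apply([0,0,-np.radians(ps)/m]); b=run(*b,"yaw",m,w=wz)
  c=run(*b,"tilt",12,w=[0,-np.radians(90)/12,0])
  z=c[2].apply([0,0,1]); phi=np.degrees(np.arctan2(z[1],z[0])); k=int(abs(phi-50)/7)+1
  d=run(*c,"swing to50",k,w=c[2].inv().apply([0,0,np.radians(50-phi)/k]))
  e=run(d[0],np.array([600,-115,115.]),d[2],"place",1)
E
```

```text
20.4 [-41.2, 12.2, 132.9, 83.4, 82.5, -54.8] [179.75 -80.04  50.09] [0.3 0.3 0.3]
up [-41.0, -20.0, 136.0, 81.0, 87.0, -25.0] maxstep [0.0, 6.2, 1.5, 0.6, 0.8, 5.0] [524.0, 86.0, 307.0] [179.7, -80.0, 50.1]
untilt [-2.0, -2.0, 87.0, -0.0, 95.0, 38.0] maxstep [4.1, 4.7, 4.7, 7.4, 3.8, 6.6] [544.0, 26.0, 307.0] [180.0, 0.3, 49.8]
yaw [-20.0, 10.0, 75.0, -0.0, 95.0, -26.0] maxstep [3.2, 2.5, 2.8, 0.0, 0.2, 11.0] [599.0, -160.0, 307.0] [-179.8, 0.2, 96.9]
over [-22.0, 12.0, 74.0, 4.0, 97.0, -29.0] maxstep [2.6, 1.9, 1.3, 4.7, 1.7, 2.1] [600.0, -158.0, 300.0] [180.0, -5.0, 96.9]
down [-22.0, 24.0, 90.0, 5.0, 69.0, -31.0] maxstep [0.0, 12.0, 16.2, 0.3, 28.1, 2.2] [600.0, -158.0, 16.0] [180.0, -5.0, 96.9]
--- 150
lift [-23.0, 5.0, 79.0, 4.0, 99.0, -29.0] maxstep [0.7, 6.4, 4.9, 0.0, 1.5, 0.6] [560.0, -150.0, 320.0] [180.0, -5.0, 96.9]
yaw [-18.0, -1.0, 85.0, -3.0, 92.0, 125.0] maxstep [0.6, 0.9, 1.0, 1.0, 1.0, 11.3] [560.0, -150.0, 320.0] [180.0, -5.0, -53.1]
tilt row 11 ERR 0.009
tilt [-33.0, 66.0, 29.0, 62.0, 157.0, 152.0] maxstep [2.6, 6.4, 6.1, 10.2, 6.6, 8.4] [560.0, -150.0, 320.0] [18
[... 1621 characters left out ...]
 [180.0, 85.0, -130.0]
--- 180
lift [-23.0, 5.0, 79.0, 4.0, 99.0, -29.0] maxstep [0.7, 6.4, 4.9, 0.0, 1.5, 0.6] [560.0, -150.0, 320.0] [180.0, -5.0, 96.9]
yaw row 13 ERR 0.021
yaw [-20.0, 1.0, 83.0, -4.0, 94.0, 152.0] maxstep [2.2, 1.1, 1.2, 1.2, 1.2, 13.5] [560.0, -150.0, 320.0] [180.0, -5.0, -83.1]
tilt [-44.0, 48.0, 58.0, 65.0, 136.0, 151.0] maxstep [4.0, 4.3, 3.1, 6.4, 4.0, 2.9] [560.0, -150.0, 320.0] [-180.0, 85.0, -83.1]
swing to50 [-58.0, 13.0, 106.0, 76.0, 103.0, 148.0] maxstep [2.4, 5.5, 7.0, 2.5, 4.8, 0.6] [560.0, -150.0, 320.0] [-180.0, 85.0, -130.0]
place [-52.0, 38.0, 102.0, 77.0, 94.0, 129.0] maxstep [5.7, 24.5, 4.0, 0.8, 9.0, 19.1] [600.0, -115.0, 115.0] [-180.0, 85.0, -130.0]
```

Run:
```python
from kin import *
from scipy.spatial.transform import Slerp
def path(lean,ps,p,phi,n=30):
    G=R.from_euler('xyz',[180,-lean,96.9],degrees=True); M=R.from_rotvec([0,0,-np.radians(ps)])*G
    F=rot(phi,-1,-lean)
    q,e=ik(p,G,[-23,5,79,4,99,-29]); L=[]
    for A,B,m in((G,M,14),(M,F,14)):
        sl=Slerp([0,1],R.concatenate([A,B]))
        for k in range(1,m+1): q,e=ik(p,sl(k/m),q); L.append(np.r_[q,e])
    L=np.array(L); return L,(M.inv()*F).as_rotvec(),np.abs(np.diff(L,axis=0)).max(0)
for lean in(0,5):
  for p in([600,-120,285],[560,-120,285],[630,-120,285]):
    for ps in(110,130,150):
      for phi in(50,60):
        L,rv,st=path(lean,ps,np.array(p,float),phi); print(lean,p,ps,phi,"j6max",L[:,5].max().round(0),"j5",L[:,4].max().round(0),"err",L[:,6].max().round(3),"rv",rv.round(2),"end",L[-1,:6].round(0).tolist(),"step",st.max().round(0))
```

```text
0 [600, -120, 285] 110 50 j6max 143.0 j5 110.0 err 0.0 rv [ 1.55 -0.95  1.55] end [-53.0, 21.0, 106.0, 82.0, 100.0, 143.0] step 8.0
0 [600, -120, 285] 110 60 j6max 144.0 j5 114.0 err 0.0 rv [ 1.42 -1.05  1.42] end [-51.0, 28.0, 95.0, 78.0, 107.0, 144.0] step 8.0
0 [600, -120, 285] 130 50 j6max 143.0 j5 105.0 err 0.0 rv [ 1.3  -1.15  1.3 ] end [-53.0, 21.0, 106.0, 82.0, 100.0, 143.0] step 9.0
0 [600, -120, 285] 130 60 j6max 144.0 j5 110.0 err 0.0 rv [ 1.17 -1.23  1.17] end [-51.0, 28.0, 95.0, 78.0, 107.0, 144.0] step 9.0
0 [600, -120, 285] 150 50 j6max 143.0 j5 101.0 err 0.0 rv [ 1.04 -1.31  1.04] end [-53.0, 21.0, 106.0, 82.0, 100.0, 143.0] step 11.0
0 [600, -120, 285] 150 60 j6max 144.0 j5 107.0 err 0.0 rv [ 0.91 -1.37  0.91] end [-51.0, 28.0, 95.0, 78.0, 107.0, 144.0] step 11.0
0 [560, -120, 285] 110 50 j6max 141.0 j5 111.0 err 0.0 rv [ 1.55 -0.95  1.55] end [-57.0, 17.0, 110.0, 80.0, 103.0, 141.0] step 8.0
0 [560, -120, 285] 110 60 j6max 143.0 j5 115.0 err 0.0 rv [ 1.42 -1.05  1.42] end [-54.0, 25.0, 100.0, 76.0, 110.0, 143.0] step 8.0
0 [560, -120, 285] 130 50 j6max 141.0 j5 106.
[... 2946 characters left out ...]
, 20.0, 103.0, 80.0, 96.0, 147.0] step 8.0
5 [630, -120, 285] 110 60 j6max 148.0 j5 111.0 err 0.0 rv [ 1.29 -1.05  1.54] end [-49.0, 28.0, 92.0, 76.0, 104.0, 148.0] step 8.0
5 [630, -120, 285] 130 50 j6max 147.0 j5 101.0 err 0.0 rv [ 1.18 -1.15  1.41] end [-50.0, 20.0, 103.0, 80.0, 96.0, 147.0] step 10.0
5 [630, -120, 285] 130 60 j6max 148.0 j5 107.0 err 0.0 rv [ 1.06 -1.23  1.27] end [-49.0, 28.0, 92.0, 76.0, 104.0, 148.0] step 10.0
5 [630, -120, 285] 150 50 j6max 147.0 j5 97.0 err 0.0 rv [ 0.94 -1.31  1.13] end [-50.0, 20.0, 103.0, 80.0, 96.0, 147.0] step 11.0
5 [630, -120, 285] 150 60 j6max 148.0 j5 104.0 err 0.0 rv [ 0.82 -1.37  0.98] end [-49.0, 28.0, 92.0, 76.0, 104.0, 148.0] step 11.0
```

Request:
apply_moves([
  [29.5,0,-5.2,0,0,0,0],
  [29.5,0,-5.2,0,0,0,0],
  [29.5,0,-5.2,0,0,0,0],
  [29.5,0,-5.2,0,0,0,0],
  [29.5,0,-5.2,0,0,0,0],
  [29.5,0,-5.2,0,0,0,0],
  [0,0,0,0,-0.1165,0,0],
  [0,0,0,0,-0.1165,0,0],
  [0,0,0,0,-0.1165,0,0],
  [0,0,0,0,-0.1165,0,0],
  [0,0,0,0,-0.1165,0,0],
  [0,0,0,0,-0.1165,0,0],
  [0,0,0,0,-0.1165,0,0],
  [0,0,0,0,-0.1165,0,0],
  [0,0,0,0,-0.1165,0,0],
  [0,0,0,0,-0.1165,0,0],
  [0,0,0,0,-0.1165,0,0],
  [0,0,0,0,-0.1165,0,0],
  [0,0,0,0,0,0,0],
])

```text
time: 22.78
tool_pos: [524.1, 89.7, 305.1]
tcp_rot: [-179.9, 0.1, 50.2]
ft_force: [-0.1, 0.6, -0.0]
finger_gap: 85.6
grip_force: 0.0
```

Request:
apply_moves([
  [0,0,0,0,0,-0.137,0],
  [0,0,0,0,0,-0.137,0],
  [0,0,0,0,0,-0.137,0],
  [0,0,0,0,0,-0.137,0],
  [0,0,0,0,0,-0.137,0],
  [0,0,0,0,0,-0.137,0],
  [-36,6.5,0,0,0,0,0],
  [-36,6.5,0,0,0,0,0],
  [-36,6.5,0,0,0,0,0],
  [-36,6.5,0,0,0,0,0],
  [-36,6.5,0,0,0,0,0],
  [-36,6.5,0,0,0,0,0],
  [-36,6.5,0,0,0,0,0],
  [0,0,0,0,0.087,0,0],
  [0,0,0,0,0,0,0],
])

```text
time: 24.65
tool_pos: [599.7, -158.6, 306.0]
tcp_rot: [180.0, -5.0, 96.9]
ft_force: [-0.3, -0.9, 0.4]
finger_gap: 85.3
grip_force: 0.0
```

Run:
```python
from kp import *
print(s["tool_pos"].round(1)); d=np.array([599.5,-158.5,60])-s["tool_pos"]; print(n.inv().apply(d).round(1), "down",n.inv().apply([0,0,-1]).round(3))
G=R.from_euler('xyz',[180,-5,96.9],degrees=True); print("turn",(n.inv()*G).as_rotvec().round(4))
```

```text
24.65 [-22.1, 11.5, 73.2, 4.4, 97.7, -28.6] [179.97  -5.02  96.92] [-0.3 -0.9  0.4]
[ 599.7 -158.6  306. ]
[-21.4  -0.3 245.1] down [-0.087 -0.     0.996]
turn [ 0.0004 -0.0003  0.0004]
```

Request:
apply_moves([
  [-1.7,0,19.9,0,0,0,0],
  [-3.1,0,35.9,0,0,0,0],
  [-3.1,0,35.9,0,0,0,0],
  [-3.1,0,35.9,0,0,0,0],
  [-3.1,0,35.9,0,0,0,0],
  [-3.1,0,35.9,0,0,0,0],
  [-2.6,0,30,0,0,0,0],
  [-2.3,0,26,0,0,0,0],
  [-1.5,0,18,0,0,0,0],
  [-1.1,0,12,0,0,0,0],
  [-0.4,0,4,0,0,0,0],
  [0,0,0,0,0,0,0],
  [0,0,0,0,0,0,0],
], force=60)

```text
time: 26.28
tool_pos: [600.8, -157.7, 17.2]
tcp_rot: [179.9, -4.9, 97.1]
ft_force: [-0.4, 0.0, -0.0]
finger_gap: 85.4
grip_force: 0.0
```

Run:
```python
from kp import *
print(s["tool_pos"].round(1))
a=optics.snapshot("scene"); b=np.load("scene4.npy")
d=cv2.absdiff(cv2.cvtColor(a,7),cv2.cvtColor(b,7)); 
for nm,P in(("right",[606,-253,73]),("mid",[588,15,73])):
    u,v=proj("scene",P)[0].astype(int); print(nm,d[v-20:v+20,u-5:u+5].mean().round(1))
```

```text
26.275 [-22.0, 23.5, 89.8, 4.6, 69.0, -30.8] [179.94  -4.89  97.07] [-0.4  0.  -0. ]
[ 600.8 -157.7   17.2]
right 15.8
mid 1.5
```

Request:
apply_moves([
  [0,0,0,0,0,0,0.3],
  [0,0,0,0,0,0,0.4],
  [0,0,0,0,0,0,0.5],
  [0,0,0,0,0,0,0.8],
  [0,0,0,0,0,0,1],
  [0,0,0,0,0,0,1],
])

```text
time: 27.08
tool_pos: [600.2, -157.5, 16.5]
tcp_rot: [-180.0, -4.9, 97.1]
ft_force: [-2.1, -1.4, 4.7]
finger_gap: 44.0
grip_force: 60.4
```

Request:
apply_moves([
  [0.5,0,-6,0,0,0,1],
  [1.5,0,-17,0,0,0,1],
  [3.1,0,-35.9,0,0,0,1],
  [3.1,0,-35.9,0,0,0,1],
  [3.1,0,-35.9,0,0,0,1],
  [3.1,0,-35.9,0,0,0,1],
  [3.1,0,-35.9,0,0,0,1],
  [3.1,0,-35.9,0,0,0,1],
  [2.6,0,-30,0,0,0,1],
  [0,0,0,0,0,0,1],
])

```text
time: 28.32
tool_pos: [601.5, -157.7, 289.8]
tcp_rot: [179.7, -4.8, 97.1]
ft_force: [0.0, 0.6, -1.6]
finger_gap: 44.3
grip_force: 61.4
```

Run:
```python
from kp import *; from plan import *
q,p,t=s["joint_pos"],s["tool_pos"],n; print(p.round(1))
d=np.array([570,-125,290])-p; print("shift tool",n.inv().apply(d).round(1))
q,p,t=run(q,p,t,"shift",1,d)
w=n.inv().apply([0,0,-np.radians(130)])/14; print("yaw row",w.round(4)); q,p,t=run(q,p,t,"yaw",14,w=w)
F=rot(50,-1,-5); w2=(t.inv()*F).as_rotvec()/14; print("tilt row",w2.round(4)); q,p,t=run(q,p,t,"tilt",14,w=w2)
```

```text
28.325 [-22.0, 11.5, 74.9, 4.3, 95.6, -28.7] [179.68  -4.75  97.1 ] [ 0.   0.6 -1.6]
[ 601.5 -157.7  289.8]
shift tool [ 36.3 -27.2   2.6]
shift [-20.0, 5.0, 82.0, 4.0, 95.0, -27.0] maxstep [1.8, 6.2, 6.7, 0.1, 0.7, 1.8] [570.0, -125.0, 290.0] [179.7, -4.8, 97.1]
yaw row [-0.0134 -0.0009  0.1615]
yaw [-16.0, -0.0, 87.0, -2.0, 88.0, 107.0] maxstep [0.5, 0.8, 0.8, 0.8, 0.8, 9.8] [570.0, -125.0, 290.0] [179.7, -4.8, -32.9]
tilt row [ 0.0849 -0.0821  0.1002]
tilt [-56.0, 15.0, 109.0, 77.0, 100.0, 145.0] maxstep [3.9, 2.5, 4.7, 6.2, 3.2, 3.1] [570.0, -125.0, 290.0] [180.0, 85.0, -130.0]
```

Request:
apply_moves([
  [18,-13.6,1.3,0,0,0,1],
  [18,-13.6,1.3,0,0,0,1],
  [0,0,0,-0.0134,-0.001,0.1615,1],
  [0,0,0,-0.0134,-0.001,0.1615,1],
  [0,0,0,-0.0134,-0.001,0.1615,1],
  [0,0,0,-0.0134,-0.001,0.1615,1],
  [0,0,0,-0.0134,-0.001,0.1615,1],
  [0,0,0,-0.0134,-0.001,0.1615,1],
  [0,0,0,-0.0134,-0.001,0.1615,1],
  [0,0,0,-0.0134,-0.001,0.1615,1],
  [0,0,0,-0.0134,-0.001,0.1615,1],
  [0,0,0,-0.0134,-0.001,0.1615,1],
  [0,0,0,-0.0134,-0.001,0.1615,1],
  [0,0,0,-0.0134,-0.001,0.1615,1],
  [0,0,0,-0.0134,-0.001,0.1615,1],
  [0,0,0,-0.0134,-0.001,0.1615,1],
  [0,0,0,0,0,0,1],
])

```text
time: 30.45
tool_pos: [567.9, -124.3, 284.1]
tcp_rot: [179.5, -4.2, -32.8]
ft_force: [-0.1, -0.1, -2.0]
finger_gap: 44.4
grip_force: 61.6
```

Run:
```python
from kp import *; from plan import *
q,p,t=s["joint_pos"],s["tool_pos"],n; print(p.round(1))
F=rot(50,-1,-5); w2=(t.inv()*F).as_rotvec()/14; print("tilt row",w2.round(4)); q,p,t=run(q,p,t,"tilt",14,w=w2)
```

```text
30.45 [-16.4, -0.0, 87.7, -1.6, 88.5, 106.5] [179.51  -4.17 -32.8 ] [-0.1 -0.1 -2. ]
[ 567.9 -124.3  284.1]
tilt row [ 0.0855 -0.0817  0.0997]
tilt [-56.0, 15.0, 109.0, 77.0, 100.0, 144.0] maxstep [3.9, 2.4, 4.7, 6.2, 3.1, 3.1] [568.0, -124.0, 284.0] [180.0, 85.0, -130.0]
```

Request:
apply_moves([
  [0,0,0,0.0855,-0.0817,0.0997,1],
  [0,0,0,0.0855,-0.0817,0.0997,1],
  [0,0,0,0.0855,-0.0817,0.0997,1],
  [0,0,0,0.0855,-0.0817,0.0997,1],
  [0,0,0,0.0855,-0.0817,0.0997,1],
  [0,0,0,0.0855,-0.0817,0.0997,1],
  [0,0,0,0.0855,-0.0817,0.0997,1],
  [0,0,0,0.0855,-0.0817,0.0997,1],
  [0,0,0,0.0855,-0.0817,0.0997,1],
  [0,0,0,0.0855,-0.0817,0.0997,1],
  [0,0,0,0.0855,-0.0817,0.0997,1],
  [0,0,0,0.0855,-0.0817,0.0997,1],
  [0,0,0,0.0855,-0.0817,0.0997,1],
  [0,0,0,0.0855,-0.0817,0.0997,1],
  [0,0,0,0,0,0,1],
  [0,0,0,0,0,0,1],
])

```text
time: 32.45
tool_pos: [568.9, -125.2, 286.3]
tcp_rot: [-175.4, 84.9, -125.5]
ft_force: [0.5, -0.3, -1.6]
finger_gap: 44.2
grip_force: 61.9
```

```bash
cat > q.py <<'E'
from kp import *
g=R.from_euler('xyz',[180,-4.9,97.1],degrees=True); gp=np.array([600.2,-157.5,16.5])
u=np.array([.12,-.993,0]); c=np.array([595.2,-122.8,28]); loc=g.inv().apply(np.array([c-70*u,c+70*u])-gp); loc[:,1]=0
W=n.apply(loc)+s["tool_pos"]; print("loc",loc.round(1).tolist(),"bottom/top",W.round(1).tolist())
d=np.array([598,-119,3])-W[0]; print("shift world",d.round(1)); h=d*[1,1,0]; print("horiz tool",n.inv().apply(h).round(1),"down unit",n.inv().apply([0,0,-1]).round(4)); v=W[1]-W[0]; print("fix turn",n.inv().apply(np.cross(v/140,[0,0,1])).round(4))
E
python3 - <<'E'
from q import *
im=optics.snapshot("scene"); pp=proj("scene",W); x0,y0=pp.mean(0).astype(int); cr=cv2.resize(im[y0-55:y0+55,x0-50:x0+50,::-1],(500,550),interpolation=cv2.INTER_CUBIC)
for w in pp: cv2.circle(cr,tuple(int(v) for v in (w-[x0-50,y0-55])*5),4,(0,0,255),-1)
cv2.imwrite("pics/c5.png",cr)
E
```

```text
32.45 [-55.9, 14.7, 108.7, 76.9, 100.2, 144.3] [-175.41   84.9  -125.45] [ 0.5 -0.3 -1.6]
loc [[105.7, 0.0, -2.5], [-33.9, 0.0, -14.4]] bottom/top [[561.8, -134.7, 181.3], [561.4, -133.7, 321.3]]
shift world [  36.2   15.7 -178.3]
horiz tool [ -3.  -17.6  35.2] down unit [0.996  0.0071 0.0886]
fix turn [-0.0006 -0.0032  0.0071]
```

View pics/c5.png

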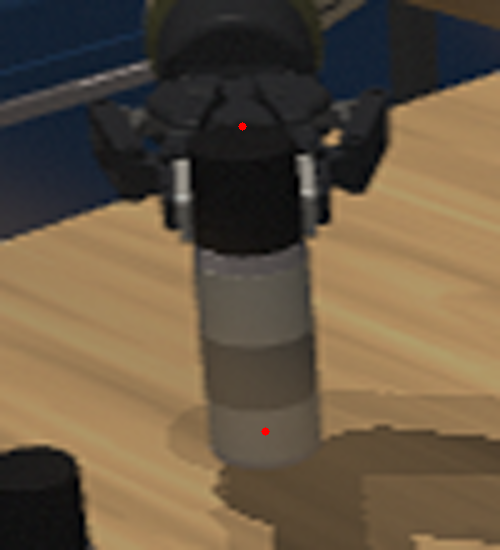

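The second can hangs upright: bottom (265,432) and top (242,126) match the prediction. I shift it over its slot and lower it.

Request:
apply_moves([
  [-1,-5.4,11.3,0,-0.003,0.007,1],
  [-1,-5.4,11.3,0,0,0,1],
  [-0.9,-5.3,11.3,0,0,0,1],
  [0,0,0,0,0,0,1],
  [19.9,0,1.8,0,0,0,1],
  [29.9,0,2.7,0,0,0,1],
  [29.9,0,2.7,0,0,0,1],
  [29.9,0,2.7,0,0,0,1],
  [25,0,2.2,0,0,0,1],
  [15,0,1.3,0,0,0,1],
  [0,0,0,0,0,0,1],
  [0,0,0,0,0,0,1],
])

```text
time: 34.0
tool_pos: [603.3, -108.5, 136.8]
tcp_rot: [177.8, 85.2, -132.3]
ft_force: [0.7, -0.3, -2.0]
finger_gap: 44.4
grip_force: 61.9
```

```bash
python3 -c "from q import *"
```

```text
34.0 [-51.8, 34.7, 103.7, 78.1, 94.1, 130.9] [ 177.82   85.22 -132.32] [ 0.7 -0.3 -2. ]
loc [[105.7, 0.0, -2.5], [-33.9, 0.0, -14.4]] bottom/top [[595.8, -116.9, 31.7], [595.9, -117.4, 171.8]]
shift world [  2.2  -2.1 -28.7]
horiz tool [ 0.  -3.1 -0.2] down unit [ 0.9965 -0.0032  0.0833]
fix turn [ 0.0003  0.0021 -0.0032]
```

Request:
apply_moves([
  [12,0,1,0,0,0,1],
  [8,0,0.7,0,0,0,1],
  [4,0,0.3,0,0,0,1],
  [2,0,0.2,0,0,0,1],
  [0,0,0,0,0,0,1],
])

```text
time: 34.62
tool_pos: [602.8, -107.7, 111.8]
tcp_rot: [177.5, 85.4, -132.6]
ft_force: [-3.8, 2.2, 9.9]
finger_gap: 44.1
grip_force: 62.2
```

Request:
apply_moves([
  [1,0,0.1,0,0,0,1],
  [0,0,0,0,0,0,1],
])

```text
time: 34.88
tool_pos: [602.8, -107.6, 111.8]
tcp_rot: [178.0, 85.5, -132.0]
ft_force: [-5.3, 2.7, 15.5]
finger_gap: 44.1
grip_force: 62.3
```

Request:
apply_moves([
  [1,0,0.1,0,0,0,1],
  [0,0,0,0,0,0,1],
])

```text
time: 35.12
tool_pos: [602.8, -107.6, 111.7]
tcp_rot: [178.5, 85.6, -131.5]
ft_force: [-7.6, 4.2, 19.1]
finger_gap: 44.1
grip_force: 62.5
```

Request:
apply_moves([
  [-2,0,-0.2,0,0,0,1],
  [-1.2,0,-0.1,0,0,0,1],
  [0,0,0,0,0,0,1],
])

```text
time: 35.5
tool_pos: [602.8, -107.7, 111.8]
tcp_rot: [177.1, 85.3, -132.9]
ft_force: [-3.2, 2.1, 6.5]
finger_gap: 44.4
grip_force: 62.0
```

```bash
python3 -c "from q import *"
```

```text
35.5 [-51.8, 38.1, 102.5, 77.9, 93.8, 128.7] [ 177.14   85.3  -132.93] [-3.2  2.1  6.5]
loc [[105.7, 0.0, -2.5], [-33.9, 0.0, -14.4]] bottom/top [[595.3, -116.0, 6.7], [595.4, -116.7, 146.7]]
shift world [ 2.7 -3.  -3.7]
horiz tool [ 0.  -4.  -0.6] down unit [ 0.9966 -0.0041  0.0819]
fix turn [ 0.0003  0.0036 -0.0041]
```

Request:
apply_moves([
  [-1,0,-0.1,0,0,0,1],
  [0,0,0,0,0,0,0.45],
  [0,0,0,0,0,0,0.4],
  [0,0,0,0,0,0,0.3],
  [0,0,0,0,0,0,0],
  [0,0,0,0,0,0,0],
  [0,0,0,0,0,0,0],
], force=20)

```text
time: 36.38
tool_pos: [602.9, -108.0, 111.9]
tcp_rot: [176.9, 85.2, -133.2]
ft_force: [0.1, 0.5, -0.1]
finger_gap: 85.6
grip_force: 0.0
```

Request:
apply_moves([
  [0,0,-8,0,0,0,0],
  [0,0,-16,0,0,0,0],
  [0,0,-24,0,0,0,0],
  [0,0,-24,0,0,0,0],
  [0,0,-24,0,0,0,0],
  [-20,0,-24,0,0,0,0],
  [-30,0,-24,0,0,0,0],
  [-30,0,-24,0,0,0,0],
  [0,0,0,0,0,0,0],
  [0,0,0,0,0,0,0],
])

```text
time: 37.62
tool_pos: [499.1, -231.5, 205.3]
tcp_rot: [176.7, 85.2, -133.5]
ft_force: [-0.2, 0.3, -0.5]
finger_gap: 85.5
grip_force: 0.0
```

Run:
```python
from kp import *
a=optics.snapshot("scene"); b=optics.snapshot("top")
cv2.imwrite("pics/end.png",np.vstack([cv2.resize(a[90:320,100:400],(450,345)),cv2.resize(b[140:300,100:400],(450,240))])[:,:,::-1])
```

```text
37.625 [-67.7, 30.2, 99.6, 67.9, 107.5, 135.9] [ 176.69   85.17 -133.48] [-0.2  0.3 -0.5]
```

View pics/end.png

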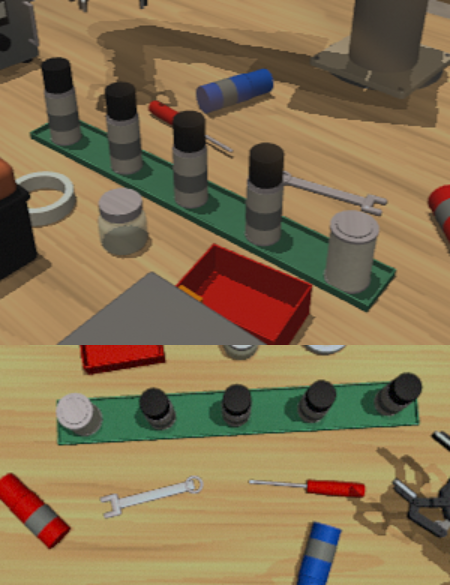

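All four cans and the tin stand in line. The second can is at (124,130) in the scene half and (317,400) in the top half. The other things are in place and the gripper is clear.

```bash
python3 -c "
from bench import r; print(r.hand_in())"
```

```text
the job is handed in; nothing more can be done
None
```

Both tipped cans now stand cap-up in the tray, in line with the others; the last picture shows nothing else moved, and I handed the job in at about 38 s (no verdict was returned).

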